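# Put a plaster mould in the drying box and slide its cover shut

## Task

First slide the clear cover of the drying box fully open, then take the taller plaster mould out of the rack and stand it in the chamber on the floor between the two raised slats, then slide the cover fully shut again. The fences in the rack and the chamber walls block different sides of the mould, so set it down on the bench on the way and take it again the other way round. Lower the mould in rather than dropping it, and leave the short mould, the mug, the basket and the puck where they are.

Things in the scene. Friction and masses are not known exactly. Their poses are not given: they have to be found in the camera images.
- box: fixed grey drying box, 130 (x) x 330 (y) x 117 mm high, plus track rails 12 mm high along its long top edges. Origin on the bench under the chamber's centre; the box spans y = -245 to +85 mm in its own yawed frame; beyond y = -70 is the solid blower housing. Open-topped chamber: 68 mm along x, 140 along y, floor 12 mm above the bench, walls up to 117 mm
- berth (a point): centre of the chamber floor (12 mm above the bench), axes as the box. Two slats 8 mm wide, 10 mm high cross the floor along x at y = +-26 mm, leaving a 44 mm space between them for the mould, whose 60 mm length must lie along the box's x (chamber 68 mm wide there)
- cover (a joint): travel of the sliding cover in m: 0 = shut over the chamber, 0.15 = fully open over the blower housing; it grows as the cover slides to the box's -y. About 4 to 6 N of friction; it stays where left
- cover_grip (a point): centre of the cover's steel bar handle (axes as the box), 158 mm above the bench: bar 86 mm along x, 14 mm thick in y, 16 mm high, on posts at x = +-38 mm, 24 mm free under it. The cover is a clear plate in an aluminium frame, 112 x 160 mm, its top 128 mm above the bench
- rack: fixed plywood rack, origin on the bench under its centre: base 60 (x) x 132 (y) x 10 mm; three fences 54 mm long in x, tops 110 mm above the bench, at y = -54, 0, +54 mm (8, 16, 8 mm thick), make two bays 42 mm wide centred at y = +-29 mm, open at both x ends and at the top. The rack has a yaw
- mould: the taller plaster mould, a loose upright block 60 (x) x 36 (y) x 90 mm high, 0.15 to 0.3 kg, small dark pouring hole on top. Origin at the centre of its underside. Starts upright in either bay of the rack, its top 10 mm below the fence tops, so there it can be gripped only across its 60 mm length
- short_mould: bystander: a shorter mould, 60 x 36 x 62 mm, in the other bay; origin at the centre of its underside
- mug: bystander: white mug, 80 mm across, 95 mm high, handle at its +y; origin under its centre
- basket: bystander: lattice clay basket, 135 mm across, 74 mm high; origin under its centre
- puck: bystander: grey clay puck, 52 mm across, 20 mm high; origin under its centre

How it is judged:
On the way, in this order (a step that is already met when the one before it is completed fails the run):
1. the cover is slid open, at least 140 mm of its 150 mm travel (value of joint cover above 0.14 m), for 0.2 s.
2. the mould, brought from the rack, is set down upright on the bench surface and let go (height (world z) of mould below 0.005 m and angle between mould's own z axis and vertical below 0.1 rad and contact force between the fingers and mould below 0.1 N), for 0.2 s.
3. the mould stands upright on the chamber floor between the slats (within 7 mm of the centre, its length along the box's x within 0.15 rad), let go, with the cover still open by at least 140 mm (x of mould in the frame of berth between -0.007 and 0.007 m and y of mould in the frame of berth between -0.007 and 0.007 m and z of mould in the frame of berth below 0.005 m and angle between mould's own z axis and vertical below 0.06 rad and angle between the x axis of mould and the x axis of box, either way round below 0.15 rad and contact force between the fingers and mould below 0.1 N and value of joint cover above 0.14 m), for 0.2 s.
At the end, for the whole second after the job is handed in: The mould is released, at rest and upright (0.06 rad) on the chamber floor (within 5 mm) between the slats, within 7 mm of the berth centre along the box's x and y, its 60 mm length along the box's x within 0.15 rad; the cover is fully shut, within 3 mm of its stop, and still (x of mould in the frame of berth between -0.007 and 0.007 m and y of mould in the frame of berth between -0.007 and 0.007 m and z of mould in the frame of berth below 0.005 m and angle between mould's own z axis and vertical below 0.06 rad and angle between the x axis of mould and the x axis of box, either way round below 0.15 rad and contact force between the fingers and mould below 0.1 N and value of joint cover below 0.003 m and velocity of joint cover between -0.01 and 0.01 m/s and linear speed of mould below 0.02 m/s); the robot touches nothing.
It fails at once if inside the chamber the mould moves faster than 0.3 m/s (dropped in rather than lowered) (x of mould in the frame of berth between -0.034 and 0.034 m and y of mould in the frame of berth between -0.07 and 0.07 m and z of mould in the frame of berth below 0.1 m and linear speed of mould above 0.3 m/s).
It fails at once if the mould is tipped over (tilted more than 0.6 rad) (angle between mould's own z axis and vertical above 0.6 rad).
It fails at once if the short mould, the mug, the basket or the puck is moved more than 25 mm (distance of any of short_mould, mug, basket, puck from where it was at the start of the episode above 0.025 m).
It also fails if it takes over 72 s, if anything falls off the work surface, if the arm or the gripper's body presses on something with over 40 N, if the wrist force passes 120 N, or if a joint passes its speed limit or range.

## Robot

A 6-joint arm with a two-finger parallel gripper is mounted at the origin on the work surface. World frame = base frame: x ahead of the robot, y to its left, z up, the work surface at z = 0. Lengths are in m, angles in rad, forces in N, time in s.
With the tool pointing down it reaches from about 0.35 to 0.775 m from the base axis. Payload 7.3 kg.
Tool frame: the origin (TCP) lies at the very end of the fingers, on their centre line; the grasp point (between the pads) lies 19 mm behind it; z points along the fingers, y is the line along which they close (so a half turn about z gives the same grasp; the last joint's range is limited). The gripper opens to 92 mm and grips with 3 to 60 N. Pads are 19 mm wide; open, the fingers measure 130 mm over their backs; the gripper's body (75 mm by 190 mm) begins 47 mm behind the grasp point.
Start: joints at [1.149, 0.342, 1.524, -0, 1.275, -0.146], TCP at [0.143, 0.505, 0.193] pointing down, gripper open.
Joint ranges: [-2.53, 2.53], [-0.77, 2.02], [0.04, 2.7], [-1, 4.14], [0.28, 2.66], [-3.11, 3.11]. Speed limits (rad/s): [2.57, 2.57, 3.14, 3.14, 3.14, 3.14].

## Interface

Orientations are given as [roll, pitch, yaw] about the fixed x, y, z axes, in that order (R = Rz(yaw) Ry(pitch) Rx(roll)).
In Python, from cell import telemetry, eyes, job gives the robot as it stands.
- The arm moves only by the tool apply_moves, never from a script. Its arguments are lists of equal length, an entry for each row: "delta_pos": the shift along the world's x, y, z each as a share of 0.4 m, from -1 to 1, a list of three; "dr": the turn, a rotation vector about the world's x, y, z each as a share of 0.5 rad, from -1 to 1, a list of three; "jaw": the opening, from 0 (shut) to 1 (fully open). A call has 1 to 8 rows; each row is the pose to reach, as a shift and turn from the pose commanded when the call began; what a row does not reach only later rows make up. A row lasts 1/12 s, in which the tool goes at most 41.7 mm and 7.16 degrees, less where a joint would pass 70% of its speed; a pose out of reach is approached as far as the arm can. A call with a number of a shift or a turn outside -1 to 1 is refused whole. A call with a gripper value outside its range is refused whole. The fingers move at their own pace and stop on an object; "force" is the grip in N (left out, the last holds). Time passes only in rows, so rows that repeat a pose let the fingers close. It gives the time, the measured TCP pose, the force, the opening and the grip force at its end, in the units of the state.
- telemetry.observe(): the state, without advancing time (a new reading comes with each control period).
- eyes.read_camera(name): name is "scene" or "top" or "wrist"; returns the picture (480x640x3 uint8, red, green, blue); there is no depth.
- eyes.camera_model(name): a dict with "vertical_fov" (degrees; the focal length in pixels is half the picture's height over the tangent of half this angle, whatever the lens; pixels are square), "cx", "cy" (the principal point, pixels), "rvec" (rotation vector, rad) and "tvec" (3), from world to camera coordinates, as OpenCV has them; the wrist camera has in their place "hand_eye" (4x4, takes a point from camera to tool coordinates, whose origin is the TCP and whose axes are the flange's). Camera axes: x right, y down, z forward; pixel columns grow to the right and rows downward; lengths in m; the calibration is good to about 2 mm. The wrist camera is an equidistant fisheye: a pixel r from the principal point sees the ray r / f radians off the axis. A picture is of the moment at which its call begins: read the wrist's pose just before it. camera_model takes no time and is no camera call.
- job.hand_in(): hands the job in; it is judged then, once.
The state is a dict: "time": time; "qpos": joint angles; "qvel": joint speeds; "joint_efforts": joint torques, N m; "tool_pos": TCP position; "tool_rot": TCP orientation; "contact_force": force on the tool from outside, world axes, zero at the start; "torque": the same for the moment, N m; "opening": finger opening in m; "grip_force": force on a finger pad.
Only numpy, scipy, OpenCV 4.12 (cv2) and the standard library are available. Lean on these libraries where they do the work, as an engineer would, in place of code of your own. Each camera call takes 0.05 s, during which the arm holds its last target. There are 200 camera calls.

## Working session

There is one attempt and no reset: what is moved stays moved. The work goes in short steps, Python scripts to look and compute and a tool call to move; the robot and the scene stay as the last step left them, time stands still between calls to the robot, and variables do not carry over. Pictures are saved under pics/ and viewed, at most 11 in all, crops included, and the job is handed in when it is done.

Besides the shell and the picture viewer there is one more tool, called after "Emit:" as name(argument=value, ...) on one line, values as JSON. apply_moves: Moves the arm, as the interface text tells. Its arguments: {"type":"object","properties":{"delta_pos":{"type":"array"},"dr":{"type":"array"},"jaw":{"type":"array"},"force":{"type":"number"}},"required":["delta_pos","dr","jaw"]}

```bash
mkdir -p pics
cat > h.py <<'E'
import numpy as np,cv2
from cell import telemetry,eyes,job
def cam(n):
    m=eyes.camera_model(n);f=240/np.tan(np.radians(m['vertical_fov'])/2)
    K=np.array([[f,0,m['cx']],[0,f,m['cy']],[0,0,1.]])
    return K,np.array(m['rvec'],float),np.array(m['tvec'],float)
def ray(n,uv,z):
    K,r,t=cam(n);R=cv2.Rodrigues(r)[0];c=-R.T@t
    d=R.T@np.linalg.inv(K)@np.array([uv[0],uv[1],1.]);return c+d*(z-c[2])/d[2]
def proj(n,P):
    K,r,t=cam(n);return cv2.projectPoints(np.array(P,float).reshape(-1,1,3),r,t,K,None)[0].reshape(-1,2)
def snap(n,name):
    im=eyes.read_camera(n);cv2.imwrite(f'pics/{name}.png',im[:,:,::-1]);return im
E
python3 - <<'E'
from h import *
for n in('scene','top'):
    snap(n,n+'0');K,r,t=cam(n);R=cv2.Rodrigues(r)[0];print(n,K[0,0],-R.T@t,eyes.camera_model(n))
s=telemetry.observe();print(s)
E
```

```text
scene 505.6932216721472 [1.1103763  0.28522124 0.82820803] {'vertical_fov': 50.77766140330784, 'cx': 324.1199834312338, 'cy': 240.00798312621507, 'rvec': array([ 1.4995794 ,  2.16092457, -0.76091289]), 'tvec': array([ 0.09945124, -0.35210078,  1.36614411])}
top 458.15375290499145 [0.44075961 0.10858625 0.82241335] {'vertical_fov': 55.29483595885381, 'cx': 327.23339727113944, 'cy': 234.15484201909717, 'rvec': array([ 2.15754015, -2.12386993,  0.19482764]), 'tvec': array([0.08926623, 0.57306974, 0.73894948])}
{'time': 0.1, 'qpos': array([ 1.14900045e+00,  3.42663212e-01,  1.52490813e+00, -2.06710286e-05,
        1.27540854e+00, -1.45995295e-01]), 'qvel': array([-0.00118136, -0.00164357, -0.0030976 , -0.00029756, -0.00016203,
       -0.00087479]), 'joint_efforts': array([ 2.72568075e-03, -4.32007813e+01, -2.44696158e+01,  7.19389971e-02,
        5.26853988e-02, -5.72950285e-05]), 'tool_pos': array([0.14278128, 0.50478871, 0.19271388]), 'tool_rot': array([-3.14021731e+00, -1.82253175e-04,  2.86579798e+00]), 'contact_force': array([ 0.78404363, -0.45632786, -0.01055312]), 'torque': array([-0.00917411, -0.03803022,  0.0232551 ]), 'grip_force': 0.0, 'opening': 0.09189474905281252}
```

View pics/top0.png

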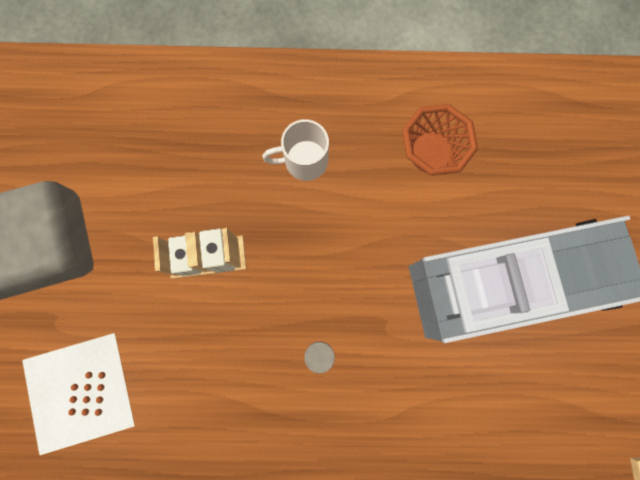

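View pics/scene0.png

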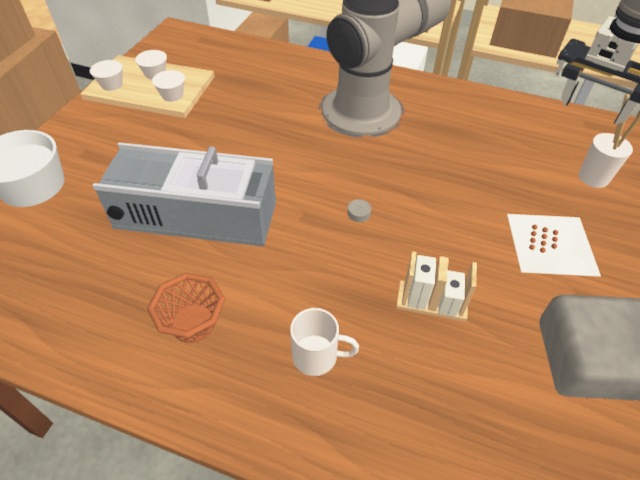

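The top view shows the rack near (198,252), the tall mould probably in the right bay with its hole at (212,248), the box at (530,280) with the cover handle at (516,283), and the puck at (319,357). Enlarging the parts to pick corners.

Run:
```python
import cv2,numpy as np
t=cv2.imread('pics/top0.png');s=cv2.imread('pics/scene0.png')
a=cv2.resize(t[210:350,400:640],None,fx=3.3,fy=3.3,interpolation=cv2.INTER_CUBIC)
b=cv2.resize(t[225:285,145:255],None,fx=7,fy=7,interpolation=cv2.INTER_CUBIC)
c=cv2.resize(s[240:330,385:490],None,fx=6,fy=6,interpolation=cv2.INTER_CUBIC)
cv2.imwrite('pics/a.png',a);cv2.imwrite('pics/b.png',b);cv2.imwrite('pics/c.png',c);print(a.shape,b.shape,c.shape)
```

```text
(462, 792, 3) (420, 770, 3) (540, 630, 3)
```

View pics/a.png

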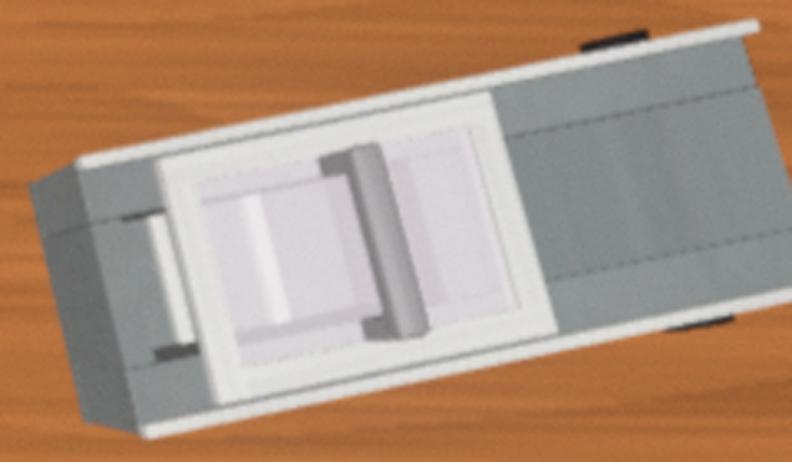

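View pics/b.png

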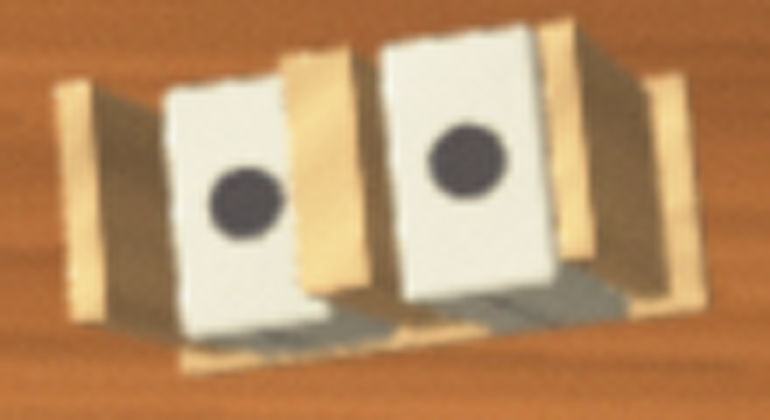

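```bash
cat > fit.py <<'E'
from h import *
from scipy.optimize import least_squares
def fit(name,px,loc,x0,n='top',scale=None,off=None):
    px=np.array(px,float)
    if scale: px=(px+.5)/scale-.5+np.array(off)
    loc=np.array(loc,float)
    def W(p):
        c,s=np.cos(p[2]),np.sin(p[2]);return np.c_[p[0]+c*loc[:,0]-s*loc[:,1],p[1]+s*loc[:,0]+c*loc[:,1],loc[:,2]]
    r=least_squares(lambda p:(proj(n,W(p))-px).ravel(),x0,x_scale=.1)
    print(name,np.round(r.x,4),'rms px',np.round(np.sqrt(np.mean(r.fun**2)),2),np.round(r.fun.reshape(-1,2),1).tolist());return r.x
E
cat > m1.py <<'E'
from fit import *
A=dict(scale=3.3,off=(400,210));B=dict(scale=7,off=(145,225))
fit('box',[(75,160),(148,438),(760,22)],[(.065,.085,.129),(-.065,.085,.129),(.065,-.245,.129)],[.35,-.25,.2],**A)
fit('cover',[(158,163),(490,95),(555,333),(218,402)],[(.056,.08,.128),(.056,-.08,.128),(-.056,-.08,.128),(-.056,.08,.128)],[.35,-.25,.2],**A)
fit('bar',[(349,146),(380,143),(428,333),(397,338)],[(.043,.007,.166),(.043,-.007,.166),(-.043,-.007,.166),(-.043,.007,.166)],[.35,-.25,.2],**A)
fit('mould',[(380,45),(530,25),(556,275),(403,300)],[(.03,.018,.1),(.03,-.018,.1),(-.03,-.018,.1),(-.03,.018,.1)],[.4,.3,.1],**B)
l=[];
for y,w in((.054,.004),(0,.008),(-.054,.004)): l+=[(.027,y+w,.11),(.027,y-w,.11),(-.027,y-w,.11),(-.027,y+w,.11)]
fit('rack',[(55,85),(92,80),(105,318),(70,322),(282,57),(350,45),(370,290),(300,293),(540,25),(575,18),(593,255),(560,262)],l,[.4,.3,.1],**B)
for n,p,z in(('puck',(319,357),.02),('mug',(305,135),.095),('basket',(440,140),.074)):print(n,ray('top',p,z))
m=eyes.camera_model('wrist');print(m)
E
python3 m1.py
```

```text
box [ 0.4787 -0.1455  0.2126] rms px 0.86 [[1.5, -0.7], [-0.4, 0.6], [-1.1, 0.1]]
cover [ 0.4853 -0.1755  0.2119] rms px 0.28 [[0.2, -0.5], [-0.3, 0.1], [0.3, -0.0], [-0.1, 0.4]]
bar [ 0.4864 -0.1743  0.1941] rms px 0.48 [[-0.0, -0.2], [-0.1, -1.0], [0.1, 0.5], [0.0, 0.7]]
mould [0.5382 0.2824 0.1556] rms px 0.56 [[-0.7, -0.4], [0.4, -0.7], [0.6, 0.7], [-0.4, 0.3]]
rack [0.5341 0.3115 0.1417] rms px 0.25 [[0.0, -0.2], [-0.1, -0.1], [0.4, 0.0], [0.2, 0.1], [-0.4, -0.1], [0.1, 0.3], [0.1, -0.7], [-0.3, 0.2], [-0.3, -0.1], [-0.2, 0.3], [0.4, 0.3], [-0.0, -0.0]]
puck [0.36431222 0.10884407 0.02      ]
mug [0.73080076 0.13845098 0.095     ]
basket [ 0.73491995 -0.09332639  0.074     ]
{'vertical_fov': 65.70646984690485, 'cx': 315.4139031312963, 'cy': 242.99770677181056, 'hand_eye': array([[ 7.87024580e-04, -9.50699262e-01, -3.10113356e-01,
         8.49820517e-02],
       [ 9.99999654e-01,  8.31305429e-04, -1.06320807e-05,
        -5.45763747e-04],
       [ 2.67906828e-04, -3.10113241e-01,  9.50699588e-01,
        -1.90361197e-01],
       [ 0.00000000e+00,  0.00000000e+00,  0.00000000e+00,
         1.00000000e+00]])}
```

View pics/c.png

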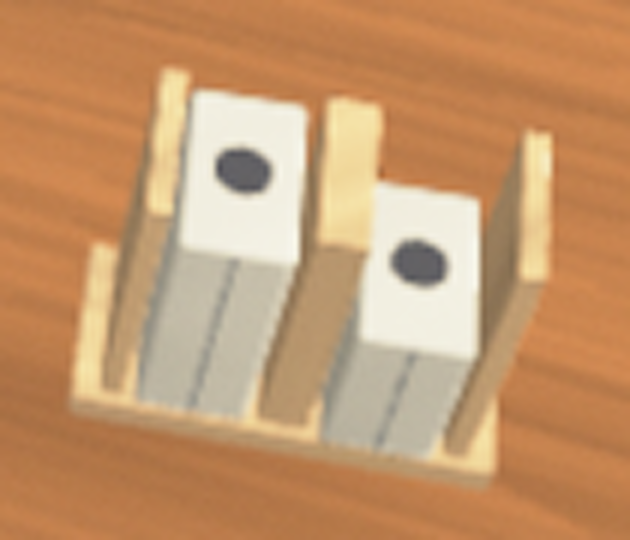

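The tall mould is in the rack's -y bay (mould z top fits 100 mm), and the cover starts about 31 mm open. Moving toward the handle.

Emit:
apply_moves(delta_pos=[[0.64,-0.46,0.12],[0.64,-0.46,0.12],[0.64,-0.46,0.12],[0.64,-0.46,0.12],[0.64,-0.46,0.12],[0.64,-0.46,0.12],[0.64,-0.46,0.12],[0.64,-0.46,0.12]], dr=[[0,0,0.97],[0,0,0.97],[0,0,0.97],[0,0,0.97],[0,0,0.97],[0,0,0.97],[0,0,0.97],[0,0,0.97]], jaw=[1,1,1,1,1,1,1,1], force=30)

```text
time: 0.77
tool_pos: [0.3965, 0.3222, 0.2407]
tool_rot: [3.142, -0.001, -2.932]
contact_force: [1.5, 1.7, 0.8]
opening: 0.092
grip_force: 0.0
```

Emit:
apply_moves(delta_pos=[[0.22,-0.8,0],[0.22,-0.8,0],[0.22,-0.8,0],[0.22,-0.8,0],[0.22,-0.8,0],[0.22,-0.8,0],[0.22,-0.8,0],[0.22,-0.8,0]], dr=[[0,0,0],[0,0,0],[0,0,0],[0,0,0],[0,0,0],[0,0,0],[0,0,0],[0,0,0]], jaw=[1,1,1,1,1,1,1,1])

```text
time: 1.43
tool_pos: [0.4833, 0.0016, 0.2405]
tool_rot: [3.141, -0.0, -2.933]
contact_force: [1.3, -0.5, 0.9]
opening: 0.0921
grip_force: 0.0
```

Emit:
apply_moves(delta_pos=[[0,-0.44,0],[0,-0.44,0],[0,-0.44,0],[0,-0.44,0],[0,-0.44,0],[0,-0.44,-0.08],[0,-0.44,-0.1],[0,-0.44,-0.1]], dr=[[0,0,0],[0,0,0],[0,0,0],[0,0,0],[0,0,0],[0,0,0],[0,0,0],[0,0,0]], jaw=[1,1,1,1,1,1,1,1])

```text
time: 2.1
tool_pos: [0.4815, -0.1709, 0.198]
tool_rot: [3.137, -0.005, -2.933]
contact_force: [0.8, -0.5, 0.3]
opening: 0.0918
grip_force: 0.0
```

Emit:
apply_moves(delta_pos=[[0.01,-0.01,-0.05],[0.01,-0.01,-0.1],[0.01,-0.01,-0.145],[0.01,-0.01,-0.145],[0.01,-0.01,-0.145],[0.01,-0.01,-0.145],[0.01,-0.01,-0.145],[0.01,-0.01,-0.145]], dr=[[0,0,0],[0,0,0],[0,0,0],[0,0,0],[0,0,0],[0,0,0],[0,0,0],[0,0,0]], jaw=[1,1,1,1,0,0,0,0])

```text
time: 2.77
tool_pos: [0.4881, -0.1763, 0.144]
tool_rot: [-3.14, 0.002, -2.932]
contact_force: [-0.8, 0.7, -0.0]
opening: 0.0694
grip_force: 0.0
```

Emit:
apply_moves(delta_pos=[[0,0,0],[0,0,0],[0,0,0],[0,0,0]], dr=[[0,0,0],[0,0,0],[0,0,0],[0,0,0]], jaw=[0,0,0,0])

```text
time: 3.1
tool_pos: [0.4874, -0.1763, 0.1428]
tool_rot: [-3.142, 0.0, -2.932]
contact_force: [0.5, 0.4, 0.4]
opening: 0.0434
grip_force: 0.0
```

Emit:
apply_moves(delta_pos=[[0,0,0],[0,0,0],[0,0,0],[0,0,0],[0,0,0],[0,0,0]], dr=[[0,0,0],[0,0,0],[0,0,0],[0,0,0],[0,0,0],[0,0,0]], jaw=[0,0,0,0,0,0])

```text
time: 3.6
tool_pos: [0.4873, -0.1762, 0.1426]
tool_rot: [3.141, -0.0, -2.932]
contact_force: [0.3, 0.8, 0.0]
opening: 0.0033
grip_force: 0.0
```

Emit:
apply_moves(delta_pos=[[0.008,-0.036,0],[0.016,-0.073,0],[0.024,-0.11,0],[0.032,-0.146,0],[0.039,-0.182,0],[0.047,-0.22,0],[0.055,-0.255,0],[0.06,-0.28,0]], dr=[[0,0,0],[0,0,0],[0,0,0],[0,0,0],[0,0,0],[0,0,0],[0,0,0],[0,0,0]], jaw=[0,0,0,0,0,0,0,0])

```text
time: 4.27
tool_pos: [0.5115, -0.2911, 0.1424]
tool_rot: [-3.141, 0.0, -2.934]
contact_force: [0.2, 0.7, 1.1]
opening: 0.0004
grip_force: 0.0
```

Emit:
apply_moves(delta_pos=[[0,0,0],[0,0,0],[0,0,0]], dr=[[0,0,0],[0,0,0],[0,0,0]], jaw=[0,0,0])

```text
time: 4.52
tool_pos: [0.5111, -0.2879, 0.1425]
tool_rot: [3.141, -0.0, -2.933]
contact_force: [-0.3, 0.6, -0.1]
opening: -0.0
grip_force: 0.0
```

Run:
```python
from h import *
s=telemetry.observe();print(s['tool_pos'],s['contact_force'],s['opening'],s['grip_force'])
```

```text
[ 0.51111948 -0.28794334  0.14248217] [-0.32246982  0.58374746 -0.1257498 ] -2.7766163677944982e-05 0.0
```

Run:
```python
from h import *
snap('top','t1');s=snap('scene','s1')
a=cv2.imread('pics/t1.png')[180:360,380:640];b=cv2.imread('pics/s1.png')[60:260,60:320]
cv2.imwrite('pics/d.png',cv2.hconcat([cv2.resize(a,(400,277)),cv2.resize(b,(400,277))]))
P=telemetry.observe()['tool_pos'];print(proj('top',P),proj('scene',P))
```

```text
[[584.86731283 267.55514949]] [[151.53991022 162.81186029]]
```

View pics/d.png

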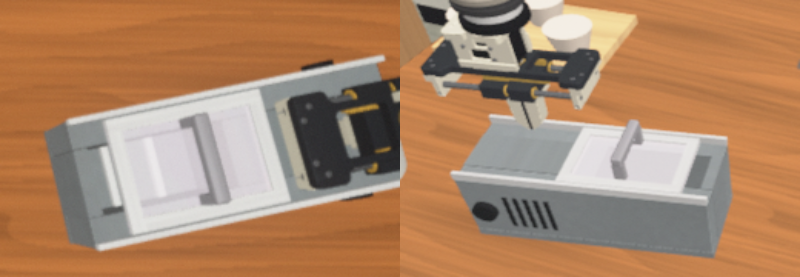

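The handle hasn't moved (bar at about (515,283) in top), and the fingertip in scene at about (147,152) is higher than its predicted (152,163). Checking whether the cameras agree.

Run:
```python
from h import *
c,s=np.cos(.2119),np.sin(.2119)
def L(o,p):return [o[0]+c*p[0]-s*p[1],o[1]+s*p[0]+c*p[1],p[2]]
o=(.4853,-.1755);b=(.479,-.1455)
im=cv2.imread('pics/s1.png')
pts={'cov':[L(o,q) for q in((.056,.08,.128),(.056,-.08,.128),(-.056,-.08,.128),(-.056,.08,.128))],
'bar':[L(o,q) for q in((.043,.007,.166),(.043,-.007,.166),(-.043,-.007,.166),(-.043,.007,.166))],
'base':[L(b,q) for q in((.065,.085,0),(.065,-.245,0),(-.065,-.245,0))],
'tcp':[telemetry.observe()['tool_pos']]}
sc=3;off=np.array([80,60]);im=cv2.resize(im[60:260,80:300],None,fx=sc,fy=sc)
for k,v in pts.items():
    for u in proj('scene',v): cv2.circle(im,tuple(np.int32((u-off)*sc).tolist()),3,(0,0,255) if k!='tcp' else (0,255,0),-1)
cv2.imwrite('pics/e.png',im)
```

```text
(no output)
```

View pics/e.png

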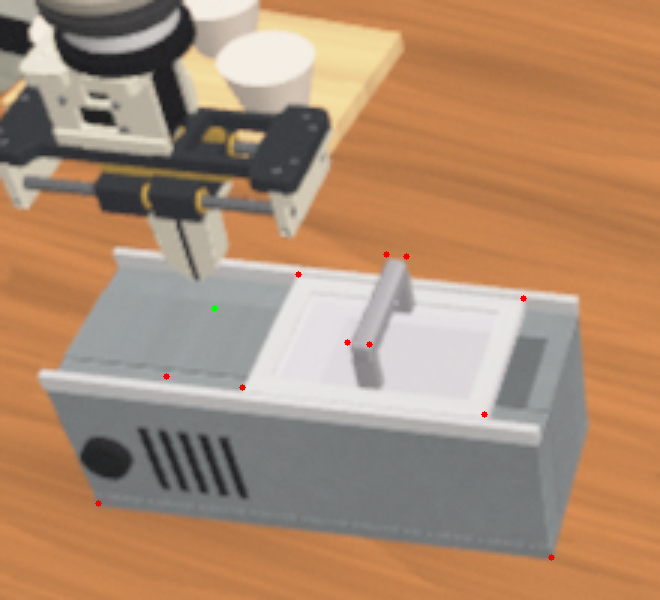

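Run:
```python
from h import *
P=telemetry.observe()['tool_pos']
print('start',proj('scene',[.1428,.5048,.1927]),'y-ends',proj('scene',[[.1428+.27*.046,.5048+.96*.046,.1927],[.1428-.27*.046,.5048-.96*.046,.1927]]))
b=proj('scene',P)
for d in np.eye(3)*.02: print(d,proj('scene',P+d)-b)
m=eyes.camera_model('wrist');H=m['hand_eye'];f=240/np.tan(np.radians(m['vertical_fov'])/2)
def wp(p):
    q=np.linalg.inv(H)@np.r_[p,1];r=np.hypot(q[0],q[1]);th=np.arctan2(r,q[2]);return np.array([m['cx'],m['cy']])+f*th*q[:2]/r
im=snap('wrist','w1')[:,:,::-1].copy()
print(f,wp([0,0,0]),wp([0,0,-.019]))
cv2.circle(im,tuple(np.int32(wp([0,0,0])).tolist()),2,(0,255,0),-1)
s0=cv2.imread('pics/scene0.png')[0:160,540:640]
for u in [proj('scene',[.1428,.5048,.1927])[0]]: cv2.circle(s0,tuple(np.int32(u-[540,0]).tolist()),1,(0,0,255),-1)
cv2.imwrite('pics/f.png',cv2.hconcat([cv2.resize(im,(500,375)),cv2.resize(s0,(234,375))]))
```

```text
start [[583.8113755  125.60470229]] y-ends [[606.67062595 134.30181415]
 [561.67785724 117.18370508]]
[0.02 0.   0.  ] [[-5.58171312  6.38806449]]
[0.   0.02 0.  ] [[8.75492892 2.46467224]]
[0.   0.   0.02] [[-2.50387091 -7.68507862]]
371.64829954431775 [315.92712856 282.24624665] [315.97689312 297.32487842]
```

View pics/f.png

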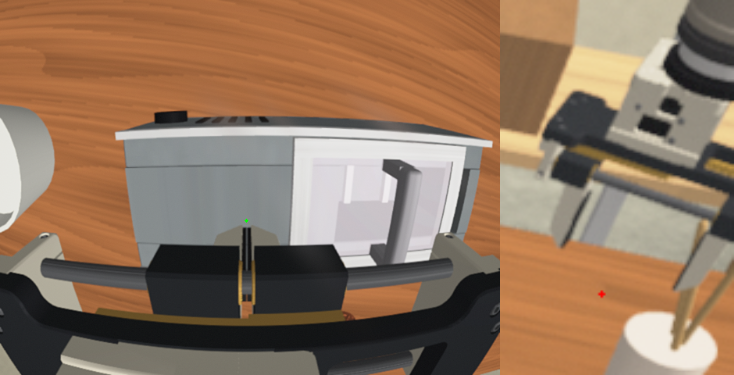

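The wrist view shows the real fingertips (about row 292) short of the projected TCP (row 282), and scene agrees: the tips sit 25–35 mm behind the reported TCP. I'll probe down on the solid blower housing (top at 117 mm) to measure the offset.

Emit:
apply_moves(delta_pos=[[0,0,-0.03],[0,0,-0.06],[0,0,-0.1],[0,0,-0.1],[0,0,-0.1]], dr=[[0,0,0],[0,0,0],[0,0,0],[0,0,0],[0,0,0]], jaw=[0,0,0,0,0])

```text
time: 5.08
tool_pos: [0.511, -0.2875, 0.1024]
tool_rot: [3.14, -0.001, -2.932]
contact_force: [0.1, -0.2, 0.4]
opening: 0.0006
grip_force: 0.0
```

Run:
```python
from h import *
m=eyes.camera_model('wrist');H=m['hand_eye'];f=240/np.tan(np.radians(m['vertical_fov'])/2)
def wp(p):
    q=np.linalg.inv(H)@np.r_[p,1];r=np.hypot(q[0],q[1]);th=np.arctan2(r,q[2]);return np.array([m['cx'],m['cy']])+f*th*q[:2]/r
for z in(0,-.01,-.02,-.03,-.04):print(z,wp([.0095,0,z]),wp([-.0095,0,z]))
print(telemetry.observe()['contact_force'])
# tip segment: brightness along column near centre-left of seam
w=cv2.imread('pics/w1.png');print(w[270:325:3,300].tolist())
```

```text
0 [315.95137828 266.51011821] [315.9071109  297.40561738]
-0.01 [315.97845871 273.53192276] [315.93059665 305.53251259]
-0.02 [316.00809501 281.2482787 ] [315.95609325 314.39763383]
-0.03 [316.04063615 289.75984244] [315.98383578 324.09474939]
-0.04 [316.07648976 299.18573946] [316.01408918 334.73149089]
[ 0.05202182 -0.24996466  0.36484745]
[[139, 139, 132], [138, 137, 133], [139, 138, 132], [140, 139, 134], [139, 139, 132], [140, 140, 132], [139, 138, 132], [122, 128, 128], [106, 118, 122], [107, 119, 123], [109, 121, 124], [109, 120, 123], [109, 122, 126], [108, 121, 123], [108, 121, 125], [36, 39, 38], [21, 21, 20], [22, 21, 21], [22, 23, 20]]
```

Emit:
apply_moves(delta_pos=[[0,0,-0.015],[0,0,-0.025],[0,0,-0.03],[0,0,-0.035],[0,0,-0.035],[0,0,-0.035]], dr=[[0,0,0],[0,0,0],[0,0,0],[0,0,0],[0,0,0],[0,0,0]], jaw=[0,0,0,0,0,0])

```text
time: 5.58
tool_pos: [0.5114, -0.2883, 0.0888]
tool_rot: [3.142, 0.0, -2.932]
contact_force: [0.4, -0.0, -0.5]
opening: 0.0006
grip_force: 0.0
```

Emit:
apply_moves(delta_pos=[[0,0,-0.003],[0,0,-0.006],[0,0,-0.009],[0,0,-0.01],[0,0,-0.01]], dr=[[0,0,0],[0,0,0],[0,0,0],[0,0,0],[0,0,0]], jaw=[0,0,0,0,0])

```text
time: 6.0
tool_pos: [0.5113, -0.2882, 0.0845]
tool_rot: [3.141, -0.0, -2.932]
contact_force: [0.4, 0.7, -0.8]
opening: 0.0003
grip_force: 0.0
```

Emit:
apply_moves(delta_pos=[[0,0,-0.003],[0,0,-0.006],[0,0,-0.009],[0,0,-0.01],[0,0,-0.01]], dr=[[0,0,0],[0,0,0],[0,0,0],[0,0,0],[0,0,0]], jaw=[0,0,0,0,0])

```text
time: 6.42
tool_pos: [0.5116, -0.2884, 0.0838]
tool_rot: [-3.14, 0.001, -2.932]
contact_force: [-5.5, 3.8, 18.9]
opening: 0.0003
grip_force: 10.1
```

Contact at reported z = 0.084 on the 117 mm housing, so the real fingertips are 33 mm above the reported TCP. I'll correct for that from here on. Back to the handle.

Emit:
apply_moves(delta_pos=[[0,0,0.1],[0,0,0.19],[-0.01,0.05,0.2],[-0.06,0.283,0.2],[-0.06,0.283,0.2],[-0.06,0.283,0.2],[-0.06,0.283,0.2],[-0.06,0.283,0.2]], dr=[[0,0,0],[0,0,0],[0,0,0],[0,0,0],[0,0,0],[0,0,0],[0,0,0],[0,0,0]], jaw=[0.6,0.6,0.6,0.6,0.6,0.6,0.6,0.6])

```text
time: 7.08
tool_pos: [0.4878, -0.175, 0.1611]
tool_rot: [-3.14, 0.001, -2.931]
contact_force: [0.9, -1.1, 0.4]
opening: 0.0491
grip_force: 0.0
```

Emit:
apply_moves(delta_pos=[[0,0,-0.05],[0,0,-0.1],[0,0,-0.13],[0,0,-0.13],[0,0,-0.13],[0,0,-0.13],[0,0,-0.13],[0,0,-0.13]], dr=[[0,0,0],[0,0,0],[0,0,0],[0,0,0],[0,0,0],[0,0,0],[0,0,0],[0,0,0]], jaw=[0.6,0.6,0.6,0,0,0,0,0])

```text
time: 7.75
tool_pos: [0.488, -0.1756, 0.1095]
tool_rot: [-3.14, 0.001, -2.933]
contact_force: [-0.3, 0.4, -0.1]
opening: 0.0265
grip_force: 0.0
```

Emit:
apply_moves(delta_pos=[[0,0,0],[0,0,0],[0,0,0],[0,0,0]], dr=[[0,0,0],[0,0,0],[0,0,0],[0,0,0]], jaw=[0,0,0,0])

```text
time: 8.08
tool_pos: [0.4876, -0.1751, 0.1092]
tool_rot: [-3.141, 0.001, -2.932]
contact_force: [-1.0, -0.9, 4.3]
opening: 0.0135
grip_force: 30.0
```

Emit:
apply_moves(delta_pos=[[0.008,-0.036,0],[0.016,-0.075,0],[0.024,-0.115,0],[0.034,-0.16,0],[0.043,-0.2,0],[0.051,-0.24,0],[0.058,-0.27,0],[0.061,-0.285,0]], dr=[[0,0,0],[0,0,0],[0,0,0],[0,0,0],[0,0,0],[0,0,0],[0,0,0],[0,0,0]], jaw=[0,0,0,0,0,0,0,0])

```text
time: 8.75
tool_pos: [0.5128, -0.2898, 0.1092]
tool_rot: [-3.142, 0.002, -2.933]
contact_force: [2.8, 5.8, 5.1]
opening: 0.0137
grip_force: 30.0
```

Emit:
apply_moves(delta_pos=[[0.001,-0.005,0],[0.001,-0.005,0],[0.001,-0.005,0],[0.001,-0.005,0]], dr=[[0,0,0],[0,0,0],[0,0,0],[0,0,0]], jaw=[0,0,0,0])

```text
time: 9.08
tool_pos: [0.5132, -0.2914, 0.1092]
tool_rot: [-3.14, 0.002, -2.932]
contact_force: [4.5, 0.5, 3.5]
opening: 0.0141
grip_force: 30.0
```

Emit:
apply_moves(delta_pos=[[0.001,-0.004,0],[0.001,-0.008,0],[0.002,-0.01,0],[0.002,-0.01,0],[0.002,-0.01,0]], dr=[[0,0,0],[0,0,0],[0,0,0],[0,0,0],[0,0,0]], jaw=[0,0,0,0,0])

```text
time: 9.5
tool_pos: [0.513, -0.2912, 0.1091]
tool_rot: [3.136, 0.001, -2.931]
contact_force: [2.8, 13.3, 9.9]
opening: 0.0136
grip_force: 30.0
```

Emit:
apply_moves(delta_pos=[[-0.002,0.01,0],[-0.002,0.01,0],[-0.002,0.01,0],[-0.002,0.01,0],[-0.002,0.01,0.1],[-0.002,0.01,0.2],[-0.002,0.01,0.28],[-0.002,0.01,0.28]], dr=[[0,0,0],[0,0,0],[0,0,0],[0,0,0],[0,0,0],[0,0,0],[0,0,0],[0,0,0]], jaw=[0.5,0.5,0.5,0.5,1,1,1,1])

```text
time: 10.17
tool_pos: [0.5144, -0.2934, 0.2279]
tool_rot: [-3.132, 0.007, -2.933]
contact_force: [0.9, -0.2, 0.8]
opening: 0.0623
grip_force: 0.0
```

Emit:
apply_moves(delta_pos=[[0.02,0.5,0],[0.02,0.5,0],[0.02,0.5,0],[0.02,0.5,0],[0.02,0.5,0]], dr=[[0,0,-0.8],[0,0,-0.8],[0,0,-0.8],[0,0,-0.8],[0,0,-0.8]], jaw=[1,1,1,1,1])

```text
time: 10.58
tool_pos: [0.5194, -0.0894, 0.2201]
tool_rot: [3.142, -0.001, 2.947]
contact_force: [1.4, -0.1, 0.8]
opening: 0.0908
grip_force: 0.0
```

Emit:
apply_moves(delta_pos=[[0.02,0.5,0],[0.02,0.5,0],[0.02,0.5,0],[0.02,0.5,0],[0.02,0.5,0]], dr=[[0,0,-0.8],[0,0,-0.8],[0,0,-0.8],[0,0,-0.8],[0,0,-0.8]], jaw=[1,1,1,1,1])

```text
time: 11.0
tool_pos: [0.5276, 0.1057, 0.2202]
tool_rot: [-3.141, -0.0, 2.546]
contact_force: [1.8, 0.1, -0.4]
opening: 0.0921
grip_force: 0.0
```

Emit:
apply_moves(delta_pos=[[0.02,0.42,0],[0.02,0.42,0],[0.02,0.42,0],[0.02,0.42,0],[0.02,0.42,0],[0.02,0.42,0]], dr=[[0,0,-0.8],[0,0,-0.8],[0,0,-0.8],[0,0,-0.8],[0,0,-0.8],[0,0,-0.8]], jaw=[1,1,1,1,1,1])

```text
time: 11.5
tool_pos: [0.5354, 0.2751, 0.2195]
tool_rot: [-3.14, -0.001, 2.155]
contact_force: [-0.7, -1.5, -0.0]
opening: 0.0916
grip_force: 0.0
```

Emit:
apply_moves(delta_pos=[[0,0,0],[0,0,0],[0,0,0],[0,0,0],[0,0,0]], dr=[[0,0,-0.86],[0,0,-0.86],[0,0,-0.86],[0,0,-0.86],[0,0,-0.86]], jaw=[1,1,1,1,1])

```text
time: 11.92
tool_pos: [0.5362, 0.2705, 0.2203]
tool_rot: [-3.141, 0.001, 1.718]
contact_force: [-0.2, 0.4, -0.4]
opening: 0.0918
grip_force: 0.0
```

Run:
```python
from h import *
t=snap('top','t2')[:,:,::-1];s=telemetry.observe();print(s['tool_pos'],s['tool_rot'])
a=cv2.resize(t[210:350,400:640],(792,462),interpolation=cv2.INTER_CUBIC)
cv2.imwrite('pics/g.png',a)
```

```text
[0.53623185 0.27076081 0.22040898] [-3.14106818e+00  8.06568548e-04  1.72116211e+00]
```

View pics/g.png

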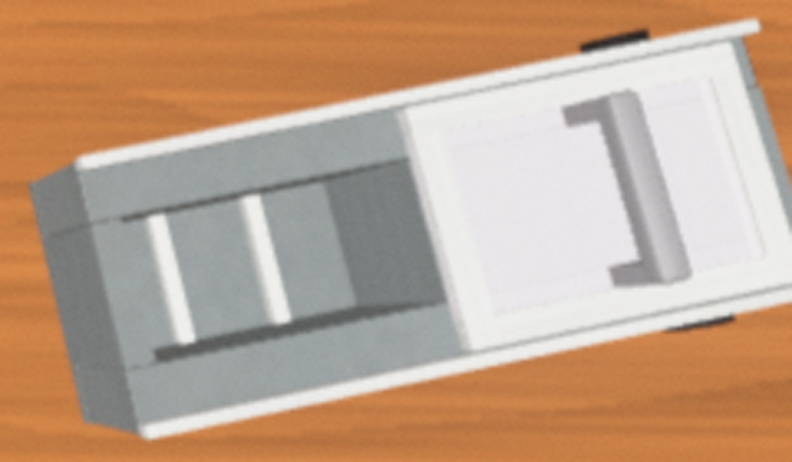

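Run:
```python
from fit import *
A=dict(scale=3.3,off=(400,210))
p=fit('slats',[(156,215),(251,195),(282,323),(186,343)],[(.034,.026,.022),(.034,-.026,.022),(-.034,-.026,.022),(-.034,.026,.022)],[.48,-.145,.21],**A)
fit('cover',[(402,111),(467,350),(730,41)],[(.056,.08,.128),(-.056,.08,.128),(.056,-.08,.128)],[.5,-.29,.21],**A)
fit('bar',[(606,95),(635,92),(689,277),(658,284)],[(.043,.007,.166),(.043,-.007,.166),(-.043,-.007,.166),(-.043,.007,.166)],[.5,-.29,.2],**A)
# cross-check with scene: slats
print(proj('scene',[[p[0],p[1],.022]]))
```

```text
slats [ 0.4794 -0.1454  0.2083] rms px 0.16 [[-0.0, -0.1], [-0.1, 0.3], [0.0, -0.0], [0.1, -0.2]]
cover [ 0.5117 -0.291   0.2174] rms px 0.56 [[0.2, -0.2], [0.6, -0.4], [-0.8, 0.7]]
bar [ 0.5114 -0.2899  0.1965] rms px 0.61 [[-0.3, -0.4], [0.0, -1.2], [0.1, 0.9], [0.2, 0.6]]
[[230.67192353 211.84300407]]
```

Emit:
apply_moves(delta_pos=[[0.005,0.03,-0.05],[0.005,0.03,-0.1],[0.005,0.03,-0.18],[0.005,0.03,-0.26],[0.005,0.03,-0.34],[0.005,0.03,-0.42],[0.005,0.03,-0.485],[0.005,0.03,-0.485]], dr=[[0,0,0],[0,0,0],[0,0,0],[0,0,0],[0,0,0],[0,0,0],[0,0,0],[0,0,0]], jaw=[1,1,1,1,1,1,1,1])

```text
time: 12.63
tool_pos: [0.5343, 0.2819, 0.021]
tool_rot: [-3.131, 0.003, 1.722]
contact_force: [-1.5, -0.1, -0.4]
opening: 0.0922
grip_force: 0.0
```

Emit:
apply_moves(delta_pos=[[0,0,0],[0,0,0],[0,0,0],[0,0,0],[0,0,0],[0,0,0],[0,0,0]], dr=[[0,0,0],[0,0,0],[0,0,0],[0,0,0],[0,0,0],[0,0,0],[0,0,0]], jaw=[0.5,0.5,0.5,0.5,0.5,0.5,0.5])

```text
time: 13.22
tool_pos: [0.5387, 0.2848, 0.028]
tool_rot: [3.139, -0.0, 1.721]
contact_force: [-0.1, -0.3, 5.5]
opening: 0.0599
grip_force: 30.0
```

Emit:
apply_moves(delta_pos=[[0,0,0.05],[0,0,0.12],[0,0,0.2],[0,0,0.28],[0,0,0.36],[0,0,0.4],[0,0,0.4]], dr=[[0,0,0],[0,0,0],[0,0,0],[0,0,0],[0,0,0],[0,0,0],[0,0,0]], jaw=[0.5,0.5,0.5,0.5,0.5,0.5,0.5])

```text
time: 13.8
tool_pos: [0.5398, 0.2853, 0.191]
tool_rot: [3.134, -0.002, 1.721]
contact_force: [0.4, 0.2, -2.1]
opening: 0.0598
grip_force: 30.0
```

Emit:
apply_moves(delta_pos=[[0,-0.06,0],[-0.01,-0.13,0],[-0.015,-0.21,0],[-0.02,-0.3,0],[-0.02,-0.38,0],[-0.02,-0.45,0],[-0.02,-0.5,0],[-0.02,-0.5,0]], dr=[[0,0,0.12],[0,0,0.12],[0,0,0.12],[0,0,0.12],[0,0,0.12],[0,0,0.12],[0,0,0.12],[0,0,0.12]], jaw=[0.5,0.5,0.5,0.5,0.5,0.5,0.5,0.5])

```text
time: 14.47
tool_pos: [0.5289, 0.0808, 0.1846]
tool_rot: [-3.138, 0.001, 1.777]
contact_force: [0.8, -0.4, -0.9]
opening: 0.0598
grip_force: 30.0
```

Emit:
apply_moves(delta_pos=[[0,0,-0.07],[0,0,-0.14],[0,0,-0.21],[0,0,-0.28],[0,0,-0.34],[0,0,-0.38],[0,0,-0.4],[0,0,-0.4]], dr=[[0,0,0],[0,0,0],[0,0,0],[0,0,0],[0,0,0],[0,0,0],[0,0,0],[0,0,0]], jaw=[0.5,0.5,0.5,0.5,0.5,0.5,0.5,0.5])

```text
time: 15.13
tool_pos: [0.5277, 0.0849, 0.0239]
tool_rot: [-3.136, -0.001, 1.781]
contact_force: [0.9, -0.8, -2.4]
opening: 0.0599
grip_force: 30.0
```

Emit:
apply_moves(delta_pos=[[0,0,-0.005],[0,0,-0.01],[0,0,-0.015],[0,0,-0.018],[0,0,-0.018]], dr=[[0,0,0],[0,0,0],[0,0,0],[0,0,0],[0,0,0]], jaw=[0.5,0.5,0.5,0.5,0.5])

```text
time: 15.55
tool_pos: [0.5302, 0.0845, 0.0198]
tool_rot: [3.141, 0.0, 1.781]
contact_force: [-0.3, 0.0, -2.2]
opening: 0.0597
grip_force: 30.0
```

Emit:
apply_moves(delta_pos=[[0,0,-0.003],[0,0,-0.005],[0,0,-0.005],[0,0,-0.005]], dr=[[0,0,0],[0,0,0],[0,0,0],[0,0,0]], jaw=[0.5,0.5,0.5,0.5])

```text
time: 15.88
tool_pos: [0.5303, 0.0845, 0.018]
tool_rot: [3.141, 0.0, 1.781]
contact_force: [-2.2, -0.5, 3.6]
opening: 0.06
grip_force: 30.0
```

Emit:
apply_moves(delta_pos=[[0,0,0],[0,0,0],[0,0,0],[0,0,0],[0,0,0],[0,0,0]], dr=[[0,0,0],[0,0,0],[0,0,0],[0,0,0],[0,0,0],[0,0,0]], jaw=[1,1,1,1,1,1])

```text
time: 16.38
tool_pos: [0.53, 0.0845, 0.0174]
tool_rot: [3.142, 0.0, 1.781]
contact_force: [-0.5, -0.4, 0.1]
opening: 0.0909
grip_force: 0.0
```

Emit:
apply_moves(delta_pos=[[0,0,0.05],[0,0,0.12],[0,0,0.2],[0,0,0.25],[0,0,0.25]], dr=[[0,0,0],[0,0,0],[0,0,0],[0,0,0],[0,0,0]], jaw=[1,1,1,1,1])

```text
time: 16.8
tool_pos: [0.5328, 0.0846, 0.1221]
tool_rot: [3.133, 0.002, 1.781]
contact_force: [0.2, -0.1, -0.9]
opening: 0.0916
grip_force: 0.0
```

Emit:
apply_moves(delta_pos=[[0,0,0],[0,0,0],[0,0,0],[0,0,0],[0,0,0]], dr=[[0,0,0.98],[0,0,0.98],[0,0,0.98],[0,0,0.98],[0,0,0.98]], jaw=[0.8,0.8,0.8,0.8,0.8])

```text
time: 17.22
tool_pos: [0.5295, 0.0845, 0.1167]
tool_rot: [-3.141, -0.001, 2.275]
contact_force: [0.6, -0.9, -0.5]
opening: 0.0738
grip_force: 0.0
```

Emit:
apply_moves(delta_pos=[[0,0,0],[0,0,0],[0,0,0],[0,0,0],[0,0,0]], dr=[[0,0,0.98],[0,0,0.98],[0,0,0.98],[0,0,0.98],[0,0,0.98]], jaw=[0.8,0.8,0.8,0.8,0.8])

```text
time: 17.63
tool_pos: [0.5297, 0.0845, 0.1169]
tool_rot: [-3.141, -0.001, 2.761]
contact_force: [0.6, -0.0, 0.6]
opening: 0.0733
grip_force: 0.0
```

Emit:
apply_moves(delta_pos=[[0,0,0],[0,0,0],[0,0,0],[0,0,0],[0,0,0]], dr=[[0,0,0.98],[0,0,0.98],[0,0,0.98],[0,0,0.98],[0,0,0.98]], jaw=[0.8,0.8,0.8,0.8,0.8])

```text
time: 18.05
tool_pos: [0.5298, 0.0845, 0.1171]
tool_rot: [3.141, -0.001, -3.034]
contact_force: [-0.8, -0.5, -0.6]
opening: 0.0736
grip_force: 0.0
```

Emit:
apply_moves(delta_pos=[[0,0,0],[0,0,0],[0,0,0]], dr=[[0,0,0.2],[0,0,0.2],[0,0,0.2]], jaw=[0.8,0.8,0.8])

```text
time: 18.3
tool_pos: [0.5299, 0.0845, 0.1173]
tool_rot: [3.141, -0.0, -2.94]
contact_force: [-0.7, -0.1, -0.1]
opening: 0.0734
grip_force: 0.0
```

Run:
```python
from h import *
s=telemetry.observe();print(s['tool_pos'],s['tool_rot'],s['qpos'])
t=snap('top','t3')
g=t.astype(int);m=((g.min(2)>200)&(g.max(2)-g.min(2)<40)).astype(np.uint8)
u=proj('top',[.53,.0845,.09])[0];print(u)
cv2.imwrite('pics/t3c.png',cv2.resize(t[int(u[1])-50:int(u[1])+50,int(u[0])-65:int(u[0])+65,::-1],None,fx=6,fy=6,interpolation=cv2.INTER_CUBIC))
```

```text
[0.52989199 0.08451205 0.11727791] [ 3.14139993e+00 -2.70002173e-04 -2.94001764e+00] [ 1.51985933e-02  4.35673264e-01  1.60411968e+00  1.56203022e-04
  1.10210075e+00 -1.75724330e+00]
[335.83260634 255.3674283 ]
```

Emit:
apply_moves(delta_pos=[[0,0,-0.05],[0,0,-0.1],[0,0,-0.15],[0,0,-0.2],[0,0,-0.215],[0,0,-0.215],[0,0,-0.215]], dr=[[0,0,0.016],[0,0,0.016],[0,0,0.016],[0,0,0.016],[0,0,0.016],[0,0,0.016],[0,0,0.016]], jaw=[0.8,0.8,0.8,0.8,0.8,0.8,0.8])

```text
time: 18.93
tool_pos: [0.5303, 0.0845, 0.0319]
tool_rot: [3.142, 0.0, -2.926]
contact_force: [-0.7, 0.7, 0.7]
opening: 0.0732
grip_force: 0.0
```

Emit:
apply_moves(delta_pos=[[0,0,0],[0,0,0],[0,0,0],[0,0,0],[0,0,0],[0,0,0],[0,0,0],[0,0,0]], dr=[[0,0,0],[0,0,0],[0,0,0],[0,0,0],[0,0,0],[0,0,0],[0,0,0],[0,0,0]], jaw=[0.2,0.2,0.2,0.2,0.2,0.2,0.2,0.2])

```text
time: 19.6
tool_pos: [0.5302, 0.0844, 0.0317]
tool_rot: [-3.141, 0.0, -2.924]
contact_force: [-0.4, -0.8, 0.9]
opening: 0.0358
grip_force: 29.9
```

Emit:
apply_moves(delta_pos=[[0,0,0.04],[0,0,0.1],[0,0,0.18],[0,0,0.26],[0,0,0.34],[0,0,0.4],[0,0,0.4],[0,0,0.4]], dr=[[0,0,-0.014],[0,0,-0.014],[0,0,-0.014],[0,0,-0.014],[0,0,-0.014],[0,0,-0.014],[0,0,-0.014],[0,0,-0.014]], jaw=[0.2,0.2,0.2,0.2,0.2,0.2,0.2,0.2])

```text
time: 20.27
tool_pos: [0.5302, 0.0846, 0.1919]
tool_rot: [-3.141, 0.002, -2.931]
contact_force: [-1.4, 0.3, -3.7]
opening: 0.0356
grip_force: 29.8
```

Emit:
apply_moves(delta_pos=[[-0.02,-0.08,0],[-0.04,-0.17,0],[-0.06,-0.26,0],[-0.08,-0.36,0],[-0.1,-0.45,0],[-0.115,-0.53,0],[-0.125,-0.573,0],[-0.125,-0.573,0]], dr=[[0,0,0],[0,0,0],[0,0,0],[0,0,0],[0,0,0],[0,0,0],[0,0,0],[0,0,0]], jaw=[0.2,0.2,0.2,0.2,0.2,0.2,0.2,0.2])

```text
time: 20.93
tool_pos: [0.478, -0.1477, 0.1889]
tool_rot: [3.14, -0.004, -2.936]
contact_force: [1.1, 0.0, -2.2]
opening: 0.0358
grip_force: 29.9
```

Emit:
apply_moves(delta_pos=[[0,0,0],[0,0,0],[0,0,0],[0,0,0]], dr=[[0,0,0],[0,0,0],[0,0,0],[0,0,0]], jaw=[0.2,0.2,0.2,0.2])

```text
time: 21.27
tool_pos: [0.48, -0.1435, 0.191]
tool_rot: [3.141, -0.001, -2.93]
contact_force: [-0.2, 0.1, -2.4]
opening: 0.0361
grip_force: 29.9
```

Emit:
apply_moves(delta_pos=[[0,-0.004,-0.02],[0,-0.004,-0.05],[0,-0.004,-0.085],[0,-0.004,-0.12],[0,-0.004,-0.155],[0,-0.004,-0.19],[0,-0.004,-0.21],[0,-0.004,-0.21]], dr=[[0,0,0],[0,0,0],[0,0,0],[0,0,0],[0,0,0],[0,0,0],[0,0,0],[0,0,0]], jaw=[0.2,0.2,0.2,0.2,0.2,0.2,0.2,0.2])

```text
time: 21.93
tool_pos: [0.4788, -0.1454, 0.1055]
tool_rot: [3.139, -0.003, -2.931]
contact_force: [-0.2, -0.2, -1.7]
opening: 0.0358
grip_force: 29.9
```

Emit:
apply_moves(delta_pos=[[0,0,-0.01],[0,0,-0.03],[0,0,-0.055],[0,0,-0.08],[0,0,-0.09],[0,0,-0.09],[0,0,-0.09]], dr=[[0,0,0],[0,0,0],[0,0,0],[0,0,0],[0,0,0],[0,0,0],[0,0,0]], jaw=[0.2,0.2,0.2,0.2,0.2,0.2,0.2])

```text
time: 22.52
tool_pos: [0.4799, -0.1463, 0.0712]
tool_rot: [3.141, -0.001, -2.931]
contact_force: [0.1, 0.3, -1.5]
opening: 0.0357
grip_force: 29.9
```

Emit:
apply_moves(delta_pos=[[0,0.003,-0.01],[0,0.003,-0.022],[0,0.003,-0.036],[0,0.003,-0.05],[0,0.003,-0.06],[0,0.003,-0.063],[0,0.003,-0.063]], dr=[[0,0,0],[0,0,0],[0,0,0],[0,0,0],[0,0,0],[0,0,0],[0,0,0]], jaw=[0.2,0.2,0.2,0.2,0.2,0.2,0.2])

```text
time: 23.1
tool_pos: [0.4797, -0.145, 0.0457]
tool_rot: [3.141, -0.001, -2.931]
contact_force: [-0.6, -0.2, -2.7]
opening: 0.0355
grip_force: 29.9
```

Emit:
apply_moves(delta_pos=[[0,0,-0.003],[0,0,-0.005],[0,0,-0.005],[0,0,-0.005]], dr=[[0,0,0],[0,0,0],[0,0,0],[0,0,0]], jaw=[0.2,0.2,0.2,0.2])

```text
time: 23.43
tool_pos: [0.48, -0.1452, 0.0444]
tool_rot: [-3.142, 0.0, -2.931]
contact_force: [-0.5, 0.0, -3.0]
opening: 0.036
grip_force: 29.9
```

Not on the slats: free travel continues to the floor level.

Emit:
apply_moves(delta_pos=[[0,0,-0.003],[0,0,-0.005],[0,0,-0.005],[0,0,-0.005]], dr=[[0,0,0],[0,0,0],[0,0,0],[0,0,0]], jaw=[0.2,0.2,0.2,0.2])

```text
time: 23.77
tool_pos: [0.4808, -0.1455, 0.0435]
tool_rot: [-3.14, 0.002, -2.931]
contact_force: [-1.1, -0.4, 6.9]
opening: 0.0357
grip_force: 30.0
```

Emit:
apply_moves(delta_pos=[[0,0,0],[0,0,0],[0,0,0],[0,0,0],[0,0,0],[0,0,0]], dr=[[0,0,0],[0,0,0],[0,0,0],[0,0,0],[0,0,0],[0,0,0]], jaw=[0.6,0.6,0.6,0.6,0.6,0.6])

```text
time: 24.27
tool_pos: [0.48, -0.1451, 0.0422]
tool_rot: [3.141, -0.0, -2.931]
contact_force: [-0.7, -0.6, 0.0]
opening: 0.0551
grip_force: 0.0
```

Emit:
apply_moves(delta_pos=[[0,0,0.03],[0,0,0.08],[0,0,0.16],[0,0,0.25],[0,0,0.34],[0,0,0.42],[0,0,0.42],[0,0,0.42]], dr=[[0,0,0],[0,0,0],[0,0,0],[0,0,0],[0,0,0],[0,0,0],[0,0,0],[0,0,0]], jaw=[0.6,0.6,0.6,0.6,0.6,0.6,0.6,0.6])

```text
time: 24.93
tool_pos: [0.4809, -0.1455, 0.2119]
tool_rot: [-3.139, 0.003, -2.931]
contact_force: [0.4, 1.0, -1.1]
opening: 0.0555
grip_force: 0.0
```

Emit:
apply_moves(delta_pos=[[0.08,-0.365,0],[0.08,-0.365,0],[0.08,-0.365,0],[0.08,-0.365,0],[0.08,-0.365,0],[0.08,-0.365,0],[0.08,-0.365,0],[0.08,-0.365,0]], dr=[[0,0,0],[0,0,0],[0,0,0],[0,0,0],[0,0,0],[0,0,0],[0,0,0],[0,0,0]], jaw=[0.6,0.6,0.6,0.6,0.6,0.6,0.6,0.6])

```text
time: 25.6
tool_pos: [0.5117, -0.2896, 0.2096]
tool_rot: [3.14, -0.001, -2.93]
contact_force: [-0.4, -0.0, 0.5]
opening: 0.0553
grip_force: 0.0
```

Run:
```python
from h import *
t=snap('top','t4')[:,:,::-1]
cv2.imwrite('pics/k.png',cv2.resize(t[210:350,400:640],(792,462),interpolation=cv2.INTER_CUBIC))
```

```text
(no output)
```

View pics/k.png

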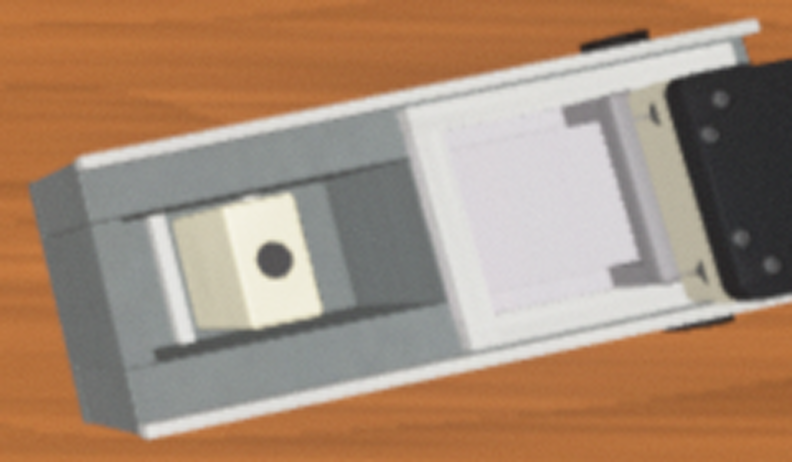

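The mould is upright between the slats, its pouring hole at (274,260). The cover is still open. Checking the position, then gripping the bar to close.

Run:
```python
from fit import *
A=dict(scale=3.3,off=(400,210))
fit('mould',[(222,204),(294,194),(324,316),(252,329)],[(.03,.018,.102),(.03,-.018,.102),(-.03,-.018,.102),(-.03,.018,.102)],[.48,-.145,.21],**A)
print(ray('top',np.array([274.5,260.5])/3.3-.5+[400,210],.102))
```

```text
mould [ 0.4798 -0.1461  0.1929] rms px 0.32 [[0.0, 0.3], [0.2, -0.7], [0.1, 0.1], [-0.4, 0.3]]
[ 0.47999764 -0.14659894  0.102     ]
```

Emit:
apply_moves(delta_pos=[[0.002,-0.004,-0.05],[0.002,-0.004,-0.1],[0.002,-0.004,-0.16],[0.002,-0.004,-0.22],[0.002,-0.004,-0.256],[0.002,-0.004,-0.256],[0.002,-0.004,-0.256]], dr=[[0,0,0],[0,0,0],[0,0,0],[0,0,0],[0,0,0],[0,0,0],[0,0,0]], jaw=[0.6,0.6,0.6,0.6,0.6,0.6,0.6])

```text
time: 26.23
tool_pos: [0.5127, -0.2917, 0.1079]
tool_rot: [3.141, -0.001, -2.93]
contact_force: [0.0, 0.3, 1.3]
opening: 0.0551
grip_force: 0.0
```

Emit:
apply_moves(delta_pos=[[0,0,0],[0,0,0],[0,0,0],[0,0,0],[0,0,0],[0,0,0],[0,0,0],[0,0,0]], dr=[[0,0,0],[0,0,0],[0,0,0],[0,0,0],[0,0,0],[0,0,0],[0,0,0],[0,0,0]], jaw=[0,0,0,0,0,0,0,0])

```text
time: 26.9
tool_pos: [0.5125, -0.2914, 0.108]
tool_rot: [3.139, -0.0, -2.931]
contact_force: [-1.0, 4.7, 3.3]
opening: 0.0141
grip_force: 30.0
```

Emit:
apply_moves(delta_pos=[[-0.007,0.035,0],[-0.016,0.075,0],[-0.026,0.125,0],[-0.037,0.175,0],[-0.048,0.225,0],[-0.058,0.275,0],[-0.066,0.31,0],[-0.073,0.34,0]], dr=[[0,0,0],[0,0,0],[0,0,0],[0,0,0],[0,0,0],[0,0,0],[0,0,0],[0,0,0]], jaw=[0,0,0,0,0,0,0,0])

```text
time: 27.57
tool_pos: [0.483, -0.1569, 0.108]
tool_rot: [-3.14, -0.001, -2.931]
contact_force: [-2.5, -5.5, -0.6]
opening: 0.0134
grip_force: 30.0
```

Emit:
apply_moves(delta_pos=[[-0.003,0.012,0],[-0.005,0.022,0],[-0.006,0.028,0],[-0.006,0.028,0],[-0.006,0.028,0]], dr=[[0,0,0],[0,0,0],[0,0,0],[0,0,0],[0,0,0]], jaw=[0,0,0,0,0])

```text
time: 27.98
tool_pos: [0.4805, -0.1457, 0.108]
tool_rot: [3.141, -0.001, -2.931]
contact_force: [-5.2, -0.5, 3.8]
opening: 0.0134
grip_force: 30.0
```

Emit:
apply_moves(delta_pos=[[-0.001,0.004,0],[-0.002,0.008,0],[-0.002,0.012,0],[-0.002,0.012,0],[-0.002,0.012,0]], dr=[[0,0,0],[0,0,0],[0,0,0],[0,0,0],[0,0,0]], jaw=[0,0,0,0,0])

```text
time: 28.4
tool_pos: [0.4804, -0.1452, 0.108]
tool_rot: [-3.135, -0.001, -2.931]
contact_force: [-4.5, -17.9, -1.3]
opening: 0.0137
grip_force: 30.0
```

Emit:
apply_moves(delta_pos=[[0,0,0],[0,0,0],[0,0,0],[0,0,0],[0,0,0],[0,0,0]], dr=[[0,0,0],[0,0,0],[0,0,0],[0,0,0],[0,0,0],[0,0,0]], jaw=[0.6,0.6,0.6,0.6,0.6,0.6])

```text
time: 28.9
tool_pos: [0.4805, -0.1404, 0.1079]
tool_rot: [3.141, 0.0, -2.931]
contact_force: [-0.5, -0.8, -0.5]
opening: 0.0492
grip_force: 0.0
```

Emit:
apply_moves(delta_pos=[[0,0,0.04],[0,0,0.1],[0,0,0.18],[0,0,0.26],[0,0,0.3],[0,0,0.3]], dr=[[0,0,0],[0,0,0],[0,0,0],[0,0,0],[0,0,0],[0,0,0]], jaw=[0.6,0.6,0.6,0.6,0.6,0.6])

```text
time: 29.4
tool_pos: [0.4824, -0.1413, 0.232]
tool_rot: [-3.137, 0.007, -2.931]
contact_force: [0.1, -1.4, -0.4]
opening: 0.0551
grip_force: 0.0
```

Emit:
apply_moves(delta_pos=[[0,0.5,0],[0,0.5,0],[0,0.5,0],[0,0.5,0],[0,0.5,0],[0,0.5,0],[0,0.5,0],[0,0.5,0]], dr=[[0,0,0],[0,0,0],[0,0,0],[0,0,0],[0,0,0],[0,0,0],[0,0,0],[0,0,0]], jaw=[0.6,0.6,0.6,0.6,0.6,0.6,0.6,0.6])

```text
time: 30.07
tool_pos: [0.4801, 0.0591, 0.2271]
tool_rot: [-3.142, -0.001, -2.931]
contact_force: [0.3, 0.8, 0.2]
opening: 0.0548
grip_force: 0.0
```

Run:
```python
from h import *
t=snap('top','t5')[:,:,::-1]
cv2.imwrite('pics/l.png',cv2.resize(t[210:350,400:640],(792,462),interpolation=cv2.INTER_CUBIC))
```

```text
(no output)
```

View pics/l.png

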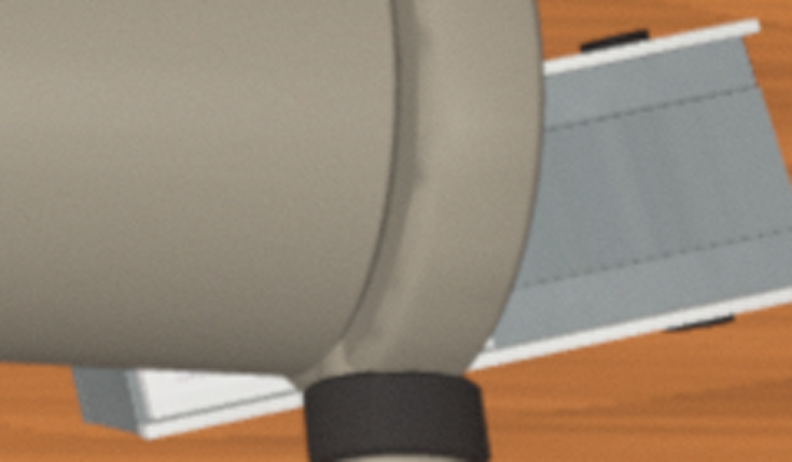

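The arm hides most of the cover, but its frame now reaches the box's +y end near (145,380), and the hard stop was felt at full travel (about 150 mm).

```bash
python3 -c "
from cell import job;print(job.hand_in())"
```

```text
the job is handed in; nothing more can be done
None
```

I carried out every step and handed the job in at about 30 s: cover opened, mould set down on the bench and regripped, mould stood in the chamber about 1 mm from the berth centre, and cover shut to its stop. No verdict came back, and the arm hid most of the closed cover in the last picture.

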